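Load a prosthetic-forearm jig and fit-check its taper plugs

TASK

Load the prosthetic-forearm kit: lay every strut on the bench into its own lane of the jig and push it fully home against both the lane's side fence and the end stop. Seat the two taper plugs in their matching cups one after the other: put the larger one fully home in its cup, then rock it by a good 6 degrees inside the cup to see that it moves freely, then let it settle fully home again, and only then do the same with the smaller one. Struts may be done before, between or after the plugs; leave the grapes, the mug and the screwdriver alone.

Things in the scene. Friction and masses are not known exactly. Their poses are not given: they have to be found in the camera images.
- strut1: a strut: straight square steel-coloured tube with black closed ends, 120 mm long (its x axis), 30 by 30 mm across, 0.1 to 0.25 kg, loose, lying on the bench; all struts are alike, either end may lead and any of the four long faces may be up. Origin: the middle of the strut. Two or three of strut1 to strut3 are there; an absent one has no pose
- strut2: a strut: straight square steel-coloured tube with black closed ends, 120 mm long (its x axis), 30 by 30 mm across, 0.1 to 0.25 kg, loose, lying on the bench; all struts are alike, either end may lead and any of the four long faces may be up. Origin: the middle of the strut. Two or three of strut1 to strut3 are there; an absent one has no pose
- strut3: a strut: straight square steel-coloured tube with black closed ends, 120 mm long (its x axis), 30 by 30 mm across, 0.1 to 0.25 kg, loose, lying on the bench; all struts are alike, either end may lead and any of the four long faces may be up. Origin: the middle of the strut. Two or three of strut1 to strut3 are there; an absent one has no pose
- jig: the jig, fixed to the bench: aluminium plate 170 (x) by 235 (y) by 10 mm; three lanes along x, 75 mm apart; a dark end stop across the +x end, 10 mm high; along the +y side of each lane a dark fence 8 mm high, 8 thick, 100 long (from 65 mm short of the lane point to 35 beyond). Lanes are open at the -x end and the -y side. Origin: centre of its underside; z up
- lane1 (a point): where the middle of a strut lies when it is home in the outer (-y) lane of the jig: x along the lane towards the end stop, whose face is 60 mm from here; y towards the lane's side fence, whose face is 15 mm from here; z up, this point lying 15 mm above the top of the jig's plate (25 mm above the bench)
- lane2 (a point): where the middle of a strut lies when it is home in the middle lane of the jig: x along the lane towards the end stop, whose face is 60 mm from here; y towards the lane's side fence, whose face is 15 mm from here; z up, this point lying 15 mm above the top of the jig's plate (25 mm above the bench)
- lane3 (a point): where the middle of a strut lies when it is home in the outer (+y) lane of the jig: x along the lane towards the end stop, whose face is 60 mm from here; y towards the lane's side fence, whose face is 15 mm from here; z up, this point lying 15 mm above the top of the jig's plate (25 mm above the bench)
- big_cone: the larger of two loose round aluminium taper plugs, standing upright (z) on its small end. From below: flat foot 40 mm across, 60-degree cone (30 each side) widening to 77 mm across at 32 mm height, a 8 mm rim of that width, then a plain round stem 28 mm across and 45 mm long to hold it by; 85 mm tall in all, about 0.3 kg. Origin: centre of its foot
- small_cone: the smaller of two loose round aluminium taper plugs, standing upright (z) on its small end. From below: flat foot 30 mm across, 60-degree cone (30 each side) widening to 58 mm across at 24 mm height, a 7 mm rim of that width, then a plain round stem 24 mm across and 45 mm long to hold it by; 76 mm tall in all, about 0.18 kg. Origin: centre of its foot
- big_cup: the larger plug's cup, fixed to the bench: a black open round cup with a matching 60-degree taper inside, its mouth about 76 mm across and 46 mm above the bench, on a grey 106 mm square foot plate. The home plug's rim stands just above the mouth; only its weight holds it. Lifted by 5 mm it has about 2.5 mm of free play all round. Origin: centre of the underside
- small_cup: the smaller plug's cup, fixed to the bench: a black open round cup with a matching 60-degree taper inside, its mouth about 57 mm across and 38 mm above the bench, on a grey 87 mm square foot plate. The home plug's rim stands just above the mouth; only its weight holds it. Lifted by 5 mm it has about 2.5 mm of free play all round. Origin: centre of the underside
- big_cup_seat (a point): where the centre of the larger plug's foot lies when that plug is fully home in its cup (on the cup's axis, 20 mm above the bench; z up)
- small_cup_seat (a point): where the centre of the smaller plug's foot lies when that plug is fully home in its cup (on the cup's axis, 20 mm above the bench; z up)
- grapes: bystander: a bunch of black plastic grapes about 110 mm long, 50 mm high, loose; not to be disturbed. Origin: centre of its underside
- mug: bystander: white mug 76 mm across, 90 mm high, loose; not to be disturbed. Origin: centre of its underside
- driver: bystander: screwdriver lying on the bench, loose; not to be disturbed. Its handle points along its -x axis
Mind the look-alikes: they are no part of the job. Leave any turquoise look-alike of the strut2 alone.

How it is judged:
By the outcome, as a careful person would: the job done as asked, in the order asked, and still so for the second after the job is handed in, with the robot touching nothing.
Of strut1, strut2, strut3 only 2 to 3 are there at a start; the rules pass over those that are not, and their reading is None.
At some moment in a run one of strut1, strut2, strut3 may be knocked a few centimetres aside while the robot is not near it.
Once in a run the grip may slacken for a moment while it holds something.
It also fails if it takes over 210 s, if anything falls off the work surface, if the arm or the gripper's body presses on something with over 40 N, if the wrist force passes 120 N, or if a joint passes its speed limit or range.

ROBOT

A 6-joint arm with a two-finger parallel gripper is mounted at the origin on the work surface. World frame = base frame: x ahead of the robot, y to its left, z up, the work surface at z = 0. Lengths are in m, angles in rad, forces in N, time in s.
With the tool pointing down it reaches from about 0.275 to 0.875 m from the base axis. Payload 12.5 kg.
Tool frame: the origin (TCP) lies at the very end of the fingers, on their centre line; the grasp point (between the pads) lies 19 mm behind it; x points along the fingers, y is the direction in which the jaws open and shut, and the axes are right-handed (so a half turn about x gives the same grasp; the last joint's range is limited). The gripper opens to 85 mm and grips with 20 to 120 N. Pads are 22 mm wide; open, the fingers measure 114 mm over their backs; the gripper's body (76 mm by 85 mm) begins 54 mm behind the grasp point. The pads swing forward as they close: fully open they stand 13 mm farther back than shut.
Start: joints at [1.253, 0.351, 1.652, -0, 1.139, -0.085], TCP at [0.127, 0.535, 0.231] pointing down, gripper open.
Joint ranges: [-2.75, 2.75], [-0.79, 2.1], [0.01, 2.65], [-1.57, 4.71], [0.07, 3.14], [-2.87, 2.87]. Speed limits (rad/s): [2.22, 2.22, 2.79, 3.14, 3.14, 3.14].

INTERFACE

Orientations are given as a 3x3 rotation matrix whose columns are the frame's x, y, z axes.
In Python, from bench import manip gives the robot as it stands. Calls block until the motion is done:
- manip.move_ptp(position, orientation): joint-space move of the TCP to a pose.
- manip.move_l(position, attitude=None, max_speed=0.15): straight line of the TCP; attitude=None keeps the orientation; max_speed is the mean speed in m/s.
- manip.move_j(angles): joint-space move.
- manip.set_gripper(opening, effort=None): opening from 0.0 (shut) to 1.0 (fully open); effort is the grip in N (None keeps the last); returns when the fingers have stopped.
- manip.dwell(seconds).
- manip.inverse_kinematics(position, orientation): joint angles nearest the present ones, or None.
- manip.grab_frame(name): name is "scene" or "top"; returns (picture, depth): 384x512x3 uint8, red, green, blue; 384x512 float32, m along the optical axis (not along the pixel's ray), 0 where there is no reading.
- manip.get_calibration(name): a dict with "camera_matrix" (3x3 intrinsics, pixels), "k1" (the pictures are not rectified: a ray, as slopes to the right and down, at radius r is drawn at 1 + k1 r^2 times it, then the intrinsics apply), "R" (3x3) and "t" (3): a world point X has camera coordinates R X + t. Camera axes: x right, y down, z forward; pixel columns grow to the right and rows downward; lengths in m; the calibration is good to about 2 mm. A picture is of the moment at which its call begins. get_calibration takes no time and is no camera call.
A pose or a line that the arm cannot do raises manip.Unreachable and nothing moves.
- manip.sign_off(): hands the job in, once; it reports no verdict.
Trained networks look in the newest picture that a camera, given by its name, has taken for a name from the list of things; names that differ only in an ending like _2 or _b are one class to them, and where a whole thing is asked for, a point or a joint stands for the part that bears it (a point fixed in the world has none). Each returns a list of dicts, best first, with "confidence" (0 to 1); they miss things now and then, are a little off and sometimes report something else, mostly with a low value. They report only what shows in the picture. A call takes as long as a camera call. They do not tell look-alikes from the thing itself.
- manip.look_for(camera, name): "at" ([x, y, z] in m, in world coordinates, good to about 4 mm: the middle of the surface that is visible of it).
Readings, each from a call of its own:
- manip.current_time(): time.
- manip.current_qpos(): joint angles.
- manip.current_joint_vel(): joint speeds.
- manip.current_joint_torque(): joint torques, N m.
- manip.current_ee_pos(): TCP position.
- manip.current_tcp_rot(): TCP orientation.
- manip.current_force(): force on the tool from outside, world axes, zero at the start.
- manip.current_ft_torque(): the same for the moment, N m.
- manip.current_grip_width(): opening from 0.0 (shut) to 1.0 (fully open).
Only numpy, scipy, OpenCV 4.12 (cv2) and the standard library are available. Lean on these libraries where they do the work, as an engineer would, in place of code of your own. Each camera call takes 0.05 s, during which the arm holds its last target.

## Working session

There is one attempt and no reset: what is moved stays moved. The work goes in short steps, each a Python script; the robot and the scene stay as the last script left them, time stands still between calls to the robot, and variables do not carry over. Pictures are saved under pics/ and viewed, and the job is handed in when it is done.

```bash
ls; mkdir -p pics
cat > h.py <<'E'
import numpy as np, cv2
from bench import manip
def grab(cam,fn=None):
    p,d=manip.grab_frame(cam)
    if fn: cv2.imwrite('pics/'+fn,cv2.cvtColor(p,cv2.COLOR_RGB2BGR))
    return p,d
E
python3 - <<'E'
from h import *
for c in ("scene","top"):
    p,d=grab(c,c+'0.png'); np.savez(c+'0.npz',p=p,d=d)
    k=manip.get_calibration(c); print(c,k)
    for n in ["strut1","jig","big_cone","small_cone","big_cup","small_cup","grapes","mug","driver"]:
        print(n,[(np.round(r["at"],3).tolist(),round(r["confidence"],2)) for r in manip.look_for(c,n)])
print(manip.current_time(),manip.current_force())
E
```

```text
pics
scene {'camera_matrix': array([[401.36066861,   0.        , 262.4472292 ],
       [  0.        , 401.36066861, 194.32449843],
       [  0.        ,   0.        ,   1.        ]]), 'k1': 0.021915707420177108, 'R': array([[ 0.84460261,  0.5353929 , -0.00093351],
       [ 0.32460042, -0.51345451, -0.79435448],
       [-0.42577106,  0.67061085, -0.60745378]]), 't': array([-0.47989957, -0.1479194 ,  1.62741305])}
strut1 [([0.465, -0.041, 0.027], 0.9), ([0.425, 0.275, 0.026], 0.51), ([0.455, 0.102, 0.026], 0.48)]
jig [([0.631, 0.17, 0.014], 0.64)]
big_cone [([0.466, -0.202, 0.039], 0.81)]
small_cone [([0.452, -0.368, 0.028], 0.75), ([0.608, -0.088, 0.008], 0.67)]
big_cup [([0.61, -0.088, 0.009], 0.78)]
small_cup [([0.597, -0.256, 0.012], 0.67)]
grapes [([0.805, -0.05, 0.029], 0.62)]
mug [([0.424, 0.472, 0.057], 0.61), ([0.63, 0.168, 0.008], 0.23)]
driver [([0.427, -0.519, 0.023], 0.7)]
top {'camera_matrix': array([[453.04705311,   0.        , 248.32194287],
       [  0.        , 453.04705311, 190.44185633],
       [  0.        ,   0.        ,   1.        ]]), 'k1': -0.11362910143521794, 'R': array([[ 0.02017418, -0.99978198,  0.00538483],
       [-0.98067361, -0.02083639, -0.19453819],
       [ 0.19460797, -0.00135611, -0.98088016]]), 't': array([-0.0119136 ,  0.57138454,  1.59553162])}
strut1 [([0.413, 0.289, 0.032], 0.77), ([0.446, 0.12, 0.031], 0.76), ([0.453, -0.028, 0.031], 0.6), ([0.45, -0.187, 0.043], 0.4)]
jig [([0.619, 0.179, 0.012], 0.7)]
big_cone [([0.451, -0.188, 0.043], 0.75)]
small_cone []
big_cup [([0.598, -0.083, 0.013], 0.87)]
small_cup [([0.588, -0.246, 0.009], 0.7), ([0.594, -0.084, 0.021], 0.21)]
grapes [([0.794, -0.034, 0.026], 0.58), ([0.596, -0.084, 0.017], 0.29)]
mug [([0.412, 0.506, 0.044], 0.64)]
driver [([0.418, -0.516, 0.019], 0.77)]
1.0 [-0.15478015 -0.06627107 -0.04158314]
```

View pics/scene0.png

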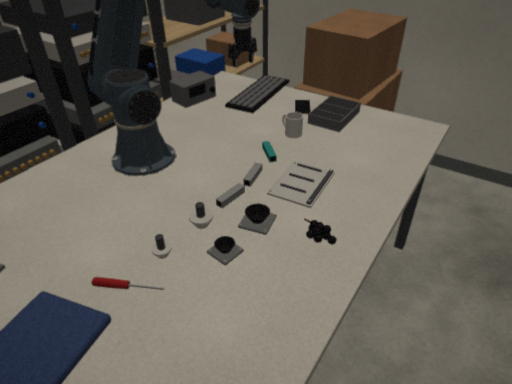

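View pics/top0.png

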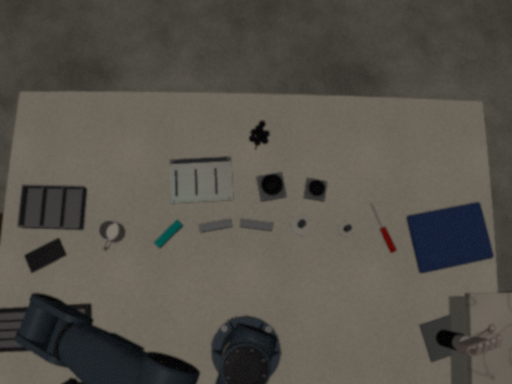

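Both pictures show two grey struts (top: (216,225) and (256,225)) and a turquoise look-alike at (168,234). The plugs are at (301,225) and (347,228), the cups at (272,186) and (316,188), and the jig at (200,180). The two cameras disagree by about 15 mm, so I'll measure with depth and enlarge.

```bash
cat >> h.py <<'E'
def cal(c): return manip.get_calibration(c)
def cloud(c,d):
    k=cal(c); K=k["camera_matrix"]; H,W=d.shape
    u,v=np.meshgrid(np.arange(W),np.arange(H))
    xd=(u-K[0,2])/K[0,0]; yd=(v-K[1,2])/K[1,1]
    x,y=xd.copy(),yd.copy()
    for _ in range(10):
        f=1+k["k1"]*(x*x+y*y); x=xd/f;y=yd/f
    P=np.stack([x*d,y*d,d],-1)
    return (P-k["t"])@k["R"]
def proj(c,X):
    k=cal(c); K=k["camera_matrix"]; q=np.atleast_2d(X)@k["R"].T+k["t"]
    s=q[:,:2]/q[:,2:]; s=s*(1+k["k1"]*(s**2).sum(1,keepdims=True))
    return s*K[0,0]+K[:2,2]
E
python3 - <<'E'
from h import *
for c in ("scene","top"):
    z=np.load(c+'0.npz'); p,d=z['p'],z['d']; P=cloud(c,d)
    k=cal(c); print(c,'cam',-k["R"].T@k["t"])
    x,y,h=P[...,0],P[...,1],P[...,2]
    m=(x>.25)&(x<.8)&(y>-.5)&(y<.45)&(d>0)
    b=m&(abs(h)<.02)
    A=np.c_[x[b],y[b],np.ones(b.sum())]
    t=np.median(h[b]);print('table med',t, np.linalg.lstsq(A,h[b],rcond=None)[0], h[b].std())
    # blobs above
    mm=(m&(h>.012)).astype(np.uint8)
    n,l,s,cc=cv2.connectedComponentsWithStats(mm)
    for i in range(1,n):
        if s[i,4]>15:
            q=P[l==i]; print(np.round(cc[i]),s[i,4],np.round(q.mean(0),4),'max',np.round(np.percentile(q[:,2],95),3), 'x',np.round(np.percentile(q[:,0],[2,98]),3),'y',np.round(np.percentile(q[:,1],[2,98]),3))
print(proj('top',manip.current_ee_pos()),proj('scene',manip.current_ee_pos()))
for c,(x0,y0,x1,y1) in dict(scene=(140,130,350,270),top=(140,110,360,250)).items():
    im=cv2.imread(f'pics/{c}0.png')[y0:y1,x0:x1]
    im=cv2.convertScaleAbs(cv2.resize(im,None,fx=3.6,fy=3.6,interpolation=cv2.INTER_CUBIC),alpha=1.5)
    cv2.imwrite(f'pics/{c}0z.png',im)
E
```

```text
scene cam [ 1.14624451 -0.9103759   0.87062977]
table med 0.0005028744752481086 [0.0027889  0.00223813 0.00013198] 0.0038721546515086973
[269. 150.] 163 [0.4205 0.2817 0.0271] max 0.033 x [0.365 0.465] y [0.242 0.331]
[252. 173.] 213 [0.4537 0.1104 0.0268] max 0.033 x [0.429 0.473] y [0.059 0.174]
[308. 167.] 63 [0.6041 0.2724 0.0166] max 0.02 x [0.557 0.655] y [0.264 0.284]
[319. 187.] 216 [0.6975 0.1783 0.0189] max 0.023 x [0.682 0.711] y [0.075 0.292]
[302. 178.] 76 [0.6161 0.1964 0.016 ] max 0.02 x [0.563 0.661] y [0.18  0.207]
[230. 194.] 295 [ 0.4588 -0.0372  0.0263] max 0.032 x [0.438 0.475] y [-0.091  0.024]
[293. 187.] 86 [0.6161 0.1256 0.0164] max 0.02 x [0.571 0.666] y [0.113 0.153]
[201. 216.] 421 [ 0.4638 -0.1997  0.0475] max 0.085 x [0.424 0.493] y [-0.229 -0.158]
[257. 213.] 390 [ 0.5967 -0.0791  0.0327] max 0.047 x [0.565 0.638] y [-0.122 -0.047]
[312. 228.] 174 [ 0.7812 -0.048   0.0348] max 0.05 x [0.748 0.799] y [-0.069 -0.005]
[161. 247.] 321 [ 0.4508 -0.364   0.0419] max 0.076 x [0.421 0.471] y [-0.386 -0.335]
[224. 244.] 293 [ 0.591  -0.2466  0.0287] max 0.039 x 
[... 775 characters left out ...]
38  0.0272] max 0.041 x [0.561 0.62 ] y [-0.281 -0.224]
[228. 191.] 17 [0.5748 0.0758 0.014 ] max 0.017 x [0.561 0.586] y [0.066 0.087]
[376. 214.] 16 [ 0.5014 -0.4775  0.0165] max 0.023 x [0.482 0.517] y [-0.487 -0.467]
[301. 224.] 352 [ 0.4524 -0.193   0.0457] max 0.085 x [0.419 0.488] y [-0.228 -0.159]
[215. 225.] 284 [0.4452 0.1191 0.0275] max 0.034 x [0.423 0.467] y [0.061 0.175]
[256. 224.] 283 [ 0.451  -0.0317  0.0284] max 0.035 x [0.434 0.47 ] y [-0.089  0.025]
[168. 234.] 285 [0.4096 0.2913 0.0273] max 0.035 x [0.364 0.455] y [0.248 0.337]
[345. 229.] 194 [ 0.4392 -0.3568  0.0397] max 0.076 x [0.415 0.466] y [-0.386 -0.333]
[[ 76.25692285 314.25869248]] [[243.03530012  67.42113683]]
```

```bash
ls pics
```

```text
scene0.png
scene0z.png
top0.png
top0z.png
```

View pics/top0z.png

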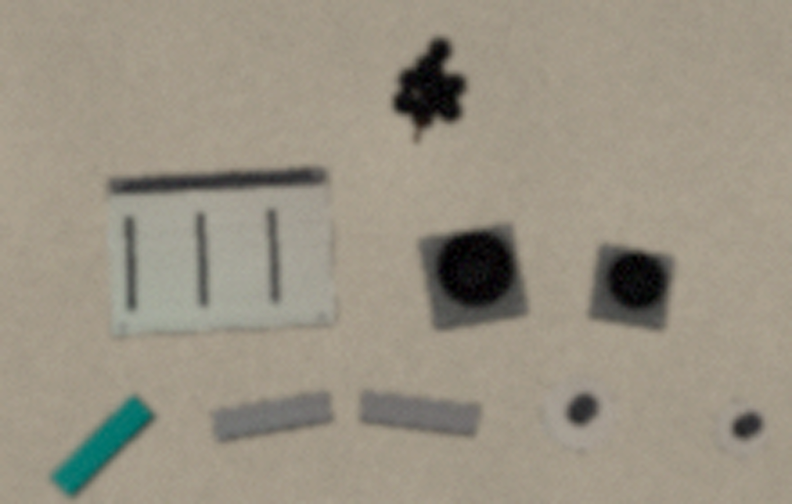

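View pics/scene0z.png

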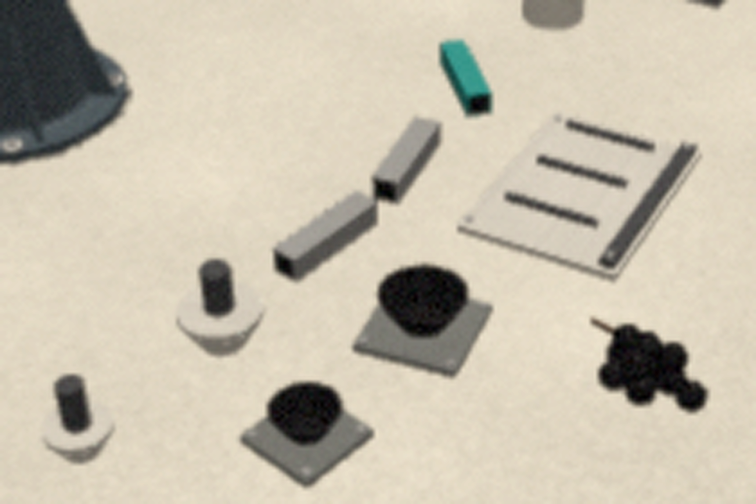

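The enlargement shows two grey struts with black ends, and both fit the description. The third long piece is turquoise (top (168,234)), so it's the look-alike and stays put. Next I'll refine the poses with a render-and-regress fit in each camera.

```bash
cat > fit.py <<'E'
from h import *
from scipy.optimize import minimize
SS=4
def box(x0,x1,y0,y1,z0,z1): return np.array([[a,b,c] for a in(x0,x1) for b in(y0,y1) for c in(z0,z1)],float)
def ring(r,z,x=0,y=0):
    a=np.linspace(0,2*np.pi,40,endpoint=False); return np.c_[x+r*np.cos(a),y+r*np.sin(a),a*0+z]
def hull_mask(cam,pts,roi):
    uv=proj(cam,pts); x0,y0,x1,y1=roi
    q=(uv-[x0,y0]+.5)*SS-.5
    h=cv2.convexHull(q.astype(np.float32))
    m=np.zeros(((y1-y0)*SS,(x1-x0)*SS),np.uint8)
    cv2.fillConvexPoly(m,np.round(h*256).astype(np.int32),255,cv2.LINE_AA,8)
    m=cv2.resize(m,(x1-x0,y1-y0),interpolation=cv2.INTER_AREA).astype(np.float32)/255
    return cv2.GaussianBlur(m,(0,0),0.7)
def parts_world(parts,p):
    x,y,th=p; c,s=np.cos(th),np.sin(th); R=np.array([[c,-s,0],[s,c,0],[0,0,1]])
    return [q@R.T+[x,y,0] for q in parts]
def cost(p,parts,views):
    tot=0
    for cam,img,roi in views:
        x0,y0,x1,y1=roi
        A=[np.ones((y1-y0)*(x1-x0))]+[hull_mask(cam,q,roi).ravel() for q in parts_world(parts,p)]
        A=np.stack(A,1); Y=img[y0:y1,x0:x1].reshape(-1,3).astype(float)
        w,*_=np.linalg.lstsq(A,Y,rcond=None)
        tot+=((Y-A@w)**2).mean()
    return tot
STRUT=[box(-.06,.06,-.015,.015,0,.03),box(-.06,.06,-.015,.015,.03,.0301),box(-.06,-.0599,-.015,.015,0,.03),box(.0599,.06,-.015,.015,0,.03)]
def jig(sx=.025):  # lane pt x offset s.t. stop face at lane+60
    P=[box(-.085,.085,-.1175,.1175,0,.010)]
    P.append(box(sx+.06,.085,-.1175,.1175,.01,.02))
    for ly in(-.075,0,.075):
        P.append(box(sx-.065,sx+.035,ly+.015,ly+.023,.01,.018))
    return P
def cup(s,r,h): return [box(-s/2,s/2,-s/2,s/2,0,.008),np.r_[ring(r,h),ring(r*.6,.012)]]
def plug(rf,rr,h1,h2,rs,H): return [np.r_[ring(rf,0),ring(rr,h1),ring(rr,h2)],ring(rr,h2),np.r_[ring(rs,h2),ring(rs,H)]]
BIGP=plug(.02,.0385,.032,.04,.014,.085); SMP=plug(.015,.029,.024,.031,.012,.076)
def roi(cam,x,y,rad,z=.02):
    pts=np.r_[ring(rad,0,x,y),ring(rad,2*z,x,y)]; uv=proj(cam,pts)
    a=np.floor(uv.min(0)).astype(int); b=np.ceil(uv.max(0)).astype(int)
    return (max(a[0],0),max(a[1],0),min(b[0],512),min(b[1],384))
def fit(parts,p0,imgs,rad,yaw=True,free=None):
    views=[(c,im,roi(c,p0[0],p0[1],rad)) for c,im in imgs.items()]
    n=3 if yaw else 2
    f=lambda q: cost(np.r_[q,np.zeros(3-n)] if not yaw else q,parts,views)
    x0=np.array(p0[:n],float); S=np.vstack([x0]+[x0+d for d in np.diag([.01,.01,.15][:n])])
    r=minimize(f,x0,method='Nelder-Mead',options=dict(initial_simplex=S,xatol=1e-4,fatol=1e-3,maxiter=200))
    return r.x,r.fun
E
cat > run.py <<'E'
from fit import *
I={c:np.load(c+'0.npz')['p'] for c in('scene','top')}
obs=[("strutA",STRUT,(.448,.115,1.45),.08,1),("strutB",STRUT,(.452,-.033,1.65),.08,1),
("jig",jig(),(.62,.178,.03),.16,1),("bcup",cup(.106,.043,.046),(.6,-.085,.15),.085,1),("scup",cup(.087,.033,.038),(.59,-.251,-.15),.07,1),
("bplug",BIGP,(.453,-.193,0),.06,0),("splug",SMP,(.44,-.36,0),.05,0)]
for n,parts,p0,rad,y in obs:
    for cams in (('scene',),('top',),('scene','top')):
        r,f=fit(parts,p0,{c:I[c] for c in cams},rad,y); print(n,cams,np.round(r,4),round(f,2))
E
python3 run.py
```

```text
strutA ('scene',) [0.4456 0.1236 1.7897] 378.19
strutA ('top',) [0.4467 0.119  1.7705] 3.43
strutA ('scene', 'top') [0.4456 0.1232 1.7897] 382.8
strutB ('scene',) [ 0.4513 -0.0262  1.4938] 788.4Traceback (most recent call last):
  File "run.py", line 8, in <module>
    r,f=fit(parts,p0,{c:I[c] for c in cams},rad,y); print(n,cams,np.round(r,4),round(f,2))
        ~~~^^^^^^^^^^^^^^^^^^^^^^^^^^^^^^^^^^^^^^^
  File "fit.py", line 46, in fit
    r=minimize(f,x0,method='Nelder-Mead',options=dict(initial_simplex=S,xatol=1e-4,fatol=1e-3,maxiter=200))
    res = _minimize_neldermead(fun, x0, args, callback, bounds=bounds,
                               **options)
    fxr = func(xr)
    fx = function(np.copy(x), *(wrapper_args + args))
  File "fit.py", line 44, in <lambda>
    f=lambda q: cost(np.r_[q,np.zeros(3-n)] if not yaw else q,parts,views)
                ~~~~^^^^^^^^^^^^^^^^^^^^^^^^^^^^^^^^^^^^^^^^^^^^^^^^^^^^^^
  File "fit.py", line 22, in cost
    A=[np.ones((y1-y0)*(x1-x0))]+[hull_mask(cam,q,roi).ravel() for q in parts_world(parts,p)]
                                  ~~~~~~~~~^^^^^^^^^^^
  File "fit.py", line 8, in hull_mask
    uv=proj(cam,pts); x0,y0,x1,y1=roi
  File "h.py", line 18, in proj
    k=cal(c); K=k["camera_matrix"]; q=np.atleast_2d(X)@k["R"].T+k["t"]
  File "h.py", line 7, in cal
    def cal(c): return manip.get_calibration(c)
                       ~~~~~~~~~~~~~~~~~~~~~^^^
ValueError: time passes only in moves, steps and waits
```

```bash
python3 - <<'E'
from bench import manip
import pickle
pickle.dump({c:manip.get_calibration(c) for c in('scene','top')},open('cal.pkl','wb')); print(manip.current_time())
E
python3 - <<'E'
s=open('h.py').read()
s=s.replace('def cal(c): return manip.get_calibration(c)','import pickle\n_C=pickle.load(open("cal.pkl","rb"))\ndef cal(c): return _C[c]')
open('h.py','w').write(s)
s=open('fit.py').read()
s=s.replace("for cam,img,roi in views:","for cam,img,roi,W in views:").replace("A=np.stack(A,1);","A=np.stack(A,1)[W];").replace(".reshape(-1,3).astype(float)",".reshape(-1,3).astype(float)[W]")
s=s.replace("    n=3 if yaw else 2\n","""    V=[]
    for c,im,ro in views:
        m=np.max([hull_mask(c,q,ro) for q in parts_world(parts,np.r_[p0[:2],p0[2]])],0)>.3
        V.append((c,im,ro,cv2.dilate(m.astype(np.uint8),np.ones((9,9))).ravel()>0))
    views=V
    n=3 if yaw else 2
""")
open('fit.py','w').write(s)
s=open('run.py').read().replace("1.45)","1.77)").replace("(.452,-.033,1.65)","(.452,-.031,1.45)")
open('run.py','w').write(s)
E
python3 run.py
```

```text
1.0
strutA ('scene',) [0.4455 0.1236 1.7911] 250.24
strutA ('top',) [0.4467 0.1192 1.7712] 3.75
strutA ('scene', 'top') [0.4456 0.1232 1.7869] 256.91
strutB ('scene',) [ 0.4515 -0.0261  1.4892] 421.82
strutB ('top',) [ 0.4526 -0.0313  1.4609] 3.34
strutB ('scene', 'top') [ 0.4516 -0.0264  1.4841] 430.48
jig ('scene',) [0.6108 0.1815 0.0697] 267.36
jig ('top',) [0.6084 0.1791 0.0774] 76.46
jig ('scene', 'top') [0.6091 0.1804 0.0784] 355.16
bcup ('scene',) [ 0.5985 -0.0803  0.1869] 249.77
bcup ('top',) [ 0.5974 -0.0852  0.1984] 61.87
bcup ('scene', 'top') [ 0.5986 -0.0823  0.1893] 345.75
scup ('scene',) [ 0.591  -0.2474 -0.1436] 191.12
scup ('top',) [ 0.59   -0.2506 -0.1486] 56.71
scup ('scene', 'top') [ 0.591  -0.2485 -0.1479] 266.21
bplug ('scene',) [ 0.4543 -0.1898] 41.87
bplug ('top',) [ 0.454  -0.1926] 9.05
bplug ('scene', 'top') [ 0.4545 -0.1903] 60.34
splug ('scene',) [ 0.4429 -0.3585] 75.95
splug ('top',) [ 0.4417 -0.3599] 12.11
splug ('scene', 'top') [ 0.4428 -0.3586] 96.23
```

```bash
cat > ov.py <<'E'
from fit import *
def overlay(imgpath,cam,items,crop,fn,sc=3.6):
    x0,y0,x1,y1=crop
    im=cv2.imread(imgpath)[y0:y1,x0:x1]; im=cv2.convertScaleAbs(cv2.resize(im,None,fx=sc,fy=sc,interpolation=cv2.INTER_CUBIC),alpha=1.4)
    for parts,p in items:
        for q in parts_world(parts,p):
            uv=(proj(cam,q)-[x0,y0]+.5)*sc-.5
            h=cv2.convexHull(uv.astype(np.float32)); cv2.polylines(im,[np.round(h*16).astype(np.int32)],True,(0,0,255),1,cv2.LINE_AA,4)
    cv2.imwrite('pics/'+fn,im)
E
cat > o1.py <<'E'
from ov import *
it=[(STRUT,(.4467,.1192,1.771)),(STRUT,(.4526,-.0313,1.461)),(jig(),(.6084,.1791,.0774)),(cup(.106,.043,.046),(.5974,-.0852,.198)),(cup(.087,.033,.038),(.59,-.2506,-.1486)),(BIGP,(.454,-.1926,0)),(SMP,(.4417,-.3599,0))]
overlay('pics/top0.png','top',it,(140,140,360,250),'ovt.png')
overlay('pics/scene0.png','scene',it,(140,130,350,270),'ovs.png')
E
python3 o1.py
```

```text
(no output)
```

View pics/ovt.png

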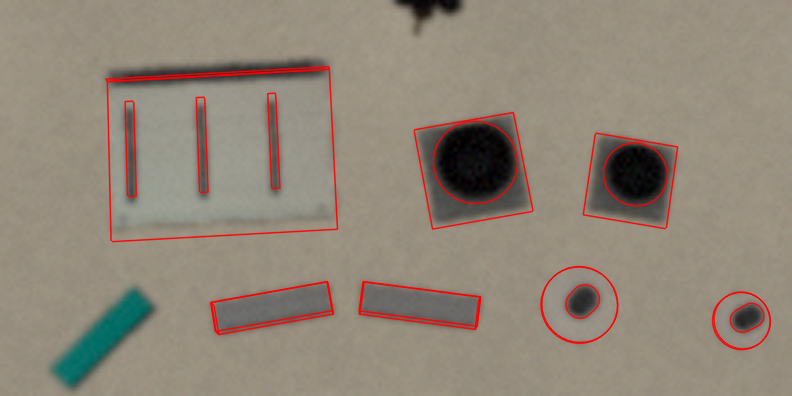

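View pics/ovs.png

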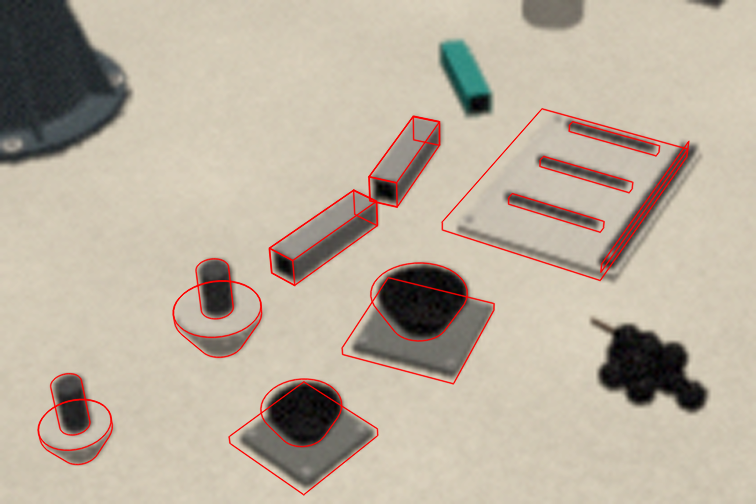

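```bash
cat > run2.py <<'E'
from fit import *
I={c:np.load(c+'0.npz')['p'] for c in('scene','top')}
def gen(mk,p0,ex0,dex,imgs,rad,yaw0=None):
    views=[]
    for c,im in imgs.items():
        ro=roi(c,p0[0],p0[1],rad)
        m=np.max([hull_mask(c,q,ro) for q in parts_world(mk(*ex0),p0)],0)>.3
        views.append((c,im,ro,cv2.dilate(m.astype(np.uint8),np.ones((9,9))).ravel()>0))
    x0=np.r_[p0,ex0]; S=np.vstack([x0]+[x0+d for d in np.diag(np.r_[.006,.006,.08,dex])])
    f=lambda q: cost(q[:3],mk(*q[3:]),views)
    r=minimize(f,x0,method='Nelder-Mead',options=dict(initial_simplex=S,xatol=1e-4,fatol=1e-3,maxiter=600)); return r.x,r.fun
def mkcup(s0,h):
    def mk(s,t,ro,rb):
        return [box(-s/2,s/2,-s/2,s/2,0,t),box(-s/2,s/2,-s/2,s/2,t,t+.0001),np.r_[ring(ro,h),ring(rb,t)]]
    return mk
for cams in (('scene',),('top',),('scene','top')):
    im={c:I[c] for c in cams}
    r=gen(lambda s:jig(s),(.615,.18,.075),[.015],[.005],im,.16); print('jig',cams,np.round(r[0],4),r[1])
    r=gen(mkcup(.106,.046),(.598,-.083,.19),[.1,.006,.040,.03],[.01,.004,-.004,-.005],im,.085); print('bc',cams,np.round(r[0],4),r[1])
    r=gen(mkcup(.087,.038),(.5905,-.249,-.148),[.082,.006,.031,.025],[.01,.004,-.004,-.005],im,.07); print('sc',cams,np.round(r[0],4),r[1])
E
python3 run2.py
```

```text
jig ('scene',) [0.6184 0.182  0.0749 0.0102] 107.44482446841235
bc ('scene',) [ 0.6002 -0.0828  0.1984  0.0956  0.016   0.04    0.0248] 114.69878776780847
sc ('scene',) [ 0.5922 -0.2489 -0.1549  0.0776  0.0112  0.0303  0.017 ] 70.94249988048772
jig ('top',) [0.6161 0.1797 0.0746 0.0108] 17.099913059474208
bc ('top',) [ 0.5986 -0.0853  0.1971  0.0982  0.0078  0.0388  0.027 ] 10.152781688390723
sc ('top',) [ 0.5911 -0.2514 -0.1605  0.0786  0.0088  0.0293  0.0218] 9.14199059813638
jig ('scene', 'top') [0.6175 0.181  0.0761 0.0107] 138.78740307449283
bc ('scene', 'top') [ 0.5999 -0.0837  0.1968  0.0951  0.0143  0.04    0.0232] 153.36195604432814
sc ('scene', 'top') [ 0.5922 -0.2496 -0.1525  0.0774  0.0126  0.0302  0.0175] 99.9508348522484
```

```bash
cat >> h.py <<'E'
def Rt(phi,tilt=0.0):
    x=np.array([0,0,-1.]); y=np.array([np.cos(phi),np.sin(phi),0]); z=np.cross(x,y)
    R=np.stack([x,y,z],1)
    if tilt:
        c,s=np.cos(tilt),np.sin(tilt)
        R=R@np.array([[c,-s,0],[s,c,0],[0,0,1]])
    return R
def st(msg=''):
    print(msg,'t',round(manip.current_time(),2),'p',np.round(manip.current_ee_pos(),4),'F',np.round(manip.current_force(),1),'w',round(manip.current_grip_width()*85,1))
def okphi(phi,pts):
    """pick phi or phi+pi with j6 best inside range"""
    best=None
    for a in (phi,phi+np.pi):
        w=0
        for p in pts:
            q=manip.inverse_kinematics(p,Rt(a))
            w=9 if q is None else max(w,abs(q[5]))
        if best is None or w<best[0]: best=(w,a)
    return best
def guarded(dirv,dist,fmax,step=.002,speed=.03):
    """step along dirv until force change along it exceeds fmax"""
    dirv=np.array(dirv,float); p=np.array(manip.current_ee_pos()); f0=manip.current_force()
    n=int(np.ceil(dist/step)); R=manip.current_tcp_rot()
    for i in range(1,n+1):
        manip.move_l(p+dirv*min(i*step,dist),R,max_speed=speed)
        df=np.array(manip.current_force())-f0
        if -df@dirv>fmax: break
    return min(i*step,dist),df
E
python3 - <<'E'
from h import *
print(okphi(1.781-np.pi/2,[(.446,.1213,.2)]),okphi(.0755+np.pi/2,[(.62,.25,.2),(.62,.18,.1)]),okphi(1.475-np.pi/2,[(.452,-.029,.2)]))
for a in (1.781-np.pi/2,1.781+np.pi/2): print(a,manip.inverse_kinematics((.446,.1213,.2),Rt(a)))
for a in (.0755-np.pi/2,.0755+np.pi/2): print(a,manip.inverse_kinematics((.62,.25,.2),Rt(a)))
E
```

```text
(np.float64(0.04542981346402453), 0.21020367320510336) (np.float64(1.4358297624938057), 1.6462963267948965) (np.float64(0.07112137476451919), -0.09579632679489647)
0.21020367320510336 [ 1.64773860e-01  2.30710548e-01  1.90338783e+00 -4.44089210e-16
  1.00749428e+00 -4.54298135e-02]
3.3517963267948963 None
-1.4952963267948967 [ 3.13669824e-01  5.96561559e-01  1.34593529e+00 -4.44089210e-16
  1.19909581e+00  1.80896615e+00]
1.6462963267948965 [ 3.13669824e-01  5.96561559e-01  1.34593529e+00 -4.44089210e-16
  1.19909581e+00 -1.33262650e+00]
```

Run:
```python
from h import *
x,y=.446,.1213; R=Rt(1.781-np.pi/2)
manip.set_gripper(0.68,60)
manip.move_ptp((x,y,.15),R); st('hover')
manip.move_l((x,y,.04),R,.15); manip.move_l((x,y,.011),R,.06); st('down')
manip.set_gripper(0.0,60); st('grip')
manip.move_l((x,y,.15),R,.15); st('lift')
grab('scene','s1.png');grab('top','t1.png')
```

```text
hover t 3.31 p [0.446  0.1219 0.1501] F [0.1 0.9 0.3] w 57.9
down t 4.83 p [0.446  0.1213 0.0109] F [-0.  -0.8 -0.3] w 57.8
grip t 5.19 p [0.4463 0.1214 0.0115] F [-0.9  0.   5.5] w 28.7
lift t 6.27 p [0.4455 0.1212 0.1493] F [ 1.   0.4 -1.8] w 28.5
```

View pics/s1.png

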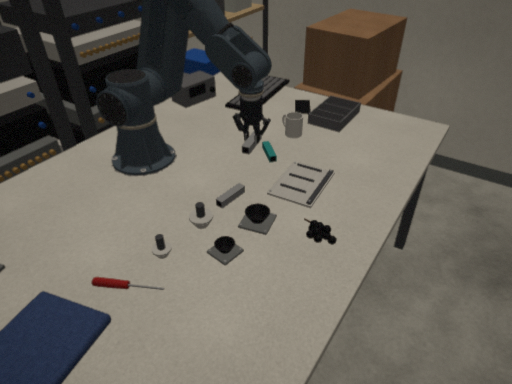

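View pics/t1.png

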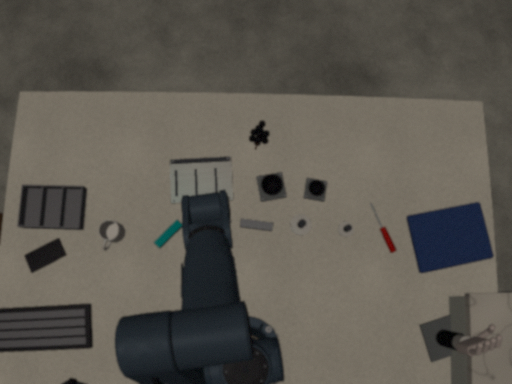

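The strut is held at scene (248,145). No third strut appeared once the arm had moved out of that area. Now placing this one in lane 3.

```bash
cat >> h.py <<'E'
JO=np.array([.617,.181]); JY=.0755; SX=.0105
ex=np.array([np.cos(JY),np.sin(JY),0]); ey=np.array([-np.sin(JY),np.cos(JY),0])
def lane(k,dx=0,dy=0,z=0): 
    return np.r_[JO,0]+ex*(SX+dx)+ey*((k-2)*.075+dy)+np.array([0,0,z])
E
python3 - <<'E'
from h import *
R=Rt(JY+np.pi/2)
manip.move_ptp(lane(3,-.010,-.006,.15),R); st()
manip.move_l(lane(3,-.010,-.006,.05),R,.15); st('b')
d,f=guarded((0,0,-1),.0295,5,.0015,.03); print(d,f); st('dn')
p,dd=grab('scene','s2.png')
E
python3 - <<'E'
import cv2
im=cv2.imread('pics/s2.png')[110:230,220:360]; cv2.imwrite('pics/s2z.png',cv2.resize(im,None,fx=5,fy=5,interpolation=cv2.INTER_CUBIC))
E
```

```text
t 7.54 p [0.6119 0.2495 0.1496] F [ 0.7 -0.8 -1.8] w 28.3
b t 8.36 p [0.6129 0.25   0.051 ] F [ 0.   0.4 -1. ] w 28.4
0.0295 [ 0.16337783 -0.32166439  1.02965852]
dn t 13.36 p [0.613  0.25   0.0216] F [ 0.2  0.  -0. ] w 28.5
```

View pics/s2z.png

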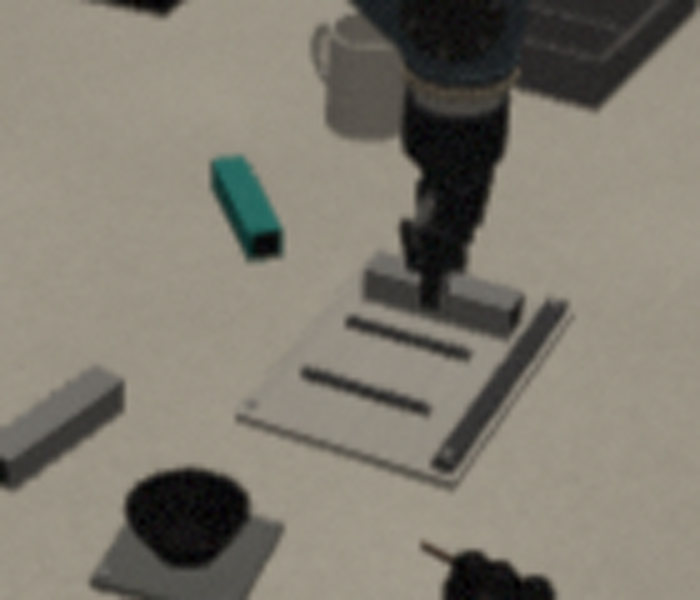

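```bash
cat >> h.py <<'E'
HW=.0145
def home_push(k,z=.017):
    R=Rt(JY+np.pi/2); 
    manip.set_gripper(0.0,40)
    # y push, tool on -y side
    q=lane(k,-.012,-.015-HW-.022,0)
    manip.move_ptp(q+[0,0,.08],R); manip.move_l(q+[0,0,z],R,.12)
    d=lane(k,-.012,-.015-HW-.006,z); manip.move_l(d,R,.06)
    print('y',guarded(ey,.014,8,.001,.03)); st('ypush')
    p=np.array(manip.current_ee_pos()); rel=p-lane(k); print('  contact y rel lane',rel@ey+HW+.015)
    manip.move_l(p-ey*.012,R,.1); p=p-ey*.012; manip.move_l(np.r_[p[:2],.08],R,.2)
    # x push, tool beyond -x end (pad half-width 11)
    q=lane(k,-.06-.011-.03,0,0)
    manip.move_ptp(q+[0,0,.08],R); manip.move_l(q+[0,0,z+.003],R,.12)
    manip.move_l(lane(k,-.06-.011-.014,0,z+.003),R,.06)
    print('x',guarded(ex,.024,8,.001,.03)); st('xpush')
    p=np.array(manip.current_ee_pos()); print('  contact x rel',(p-lane(k))@ex+.071)
    manip.move_l(p-ex*.012,R,.1); p=p-ex*.012; manip.move_l(np.r_[p[:2],.1],R,.2)
E
python3 - <<'E'
from h import *
manip.set_gripper(0.62); p=np.array(manip.current_ee_pos()); manip.move_l(p+[0,0,.08],None,.2); st()
home_push(3)
manip.move_ptp((.42,-.03,.25),Rt(0)); 
for c in('scene','top'):
    a,b=grab(c,c+'3.png'); np.savez(c+'3.npz',p=a,d=b)
st()
E
python3 - <<'E'
import cv2
im=cv2.imread('pics/scene3.png')[130:230,220:360]; cv2.imwrite('pics/s3z.png',cv2.resize(im,None,fx=5,fy=5,interpolation=cv2.INTER_CUBIC))
E
```

```text
t 14.32 p [0.6127 0.2499 0.1014] F [-1.1  0.6 -0.1] w 52.6
y (0.009000000000000001, array([-1.0621563 , -8.33684509,  3.82951489]))
ypush t 18.52 p [0.6118 0.2288 0.0169] F [-0.7 -7.6  4.1] w -0.0
  contact y rel lane 0.002548426898573276
x (0.015, array([-1.00327640e+01, -8.71629391e-04,  5.22968944e+00]))
xpush t 24.56 p [0.551  0.2512 0.02  ] F [-10.6  -0.5   5.7] w 0.1
  contact x rel -2.3918969112135535e-05
 t 26.77 p [ 0.4202 -0.0295  0.2494] F [ 0.2  0.3 -0.1] w -0.3
```

View pics/s3z.png

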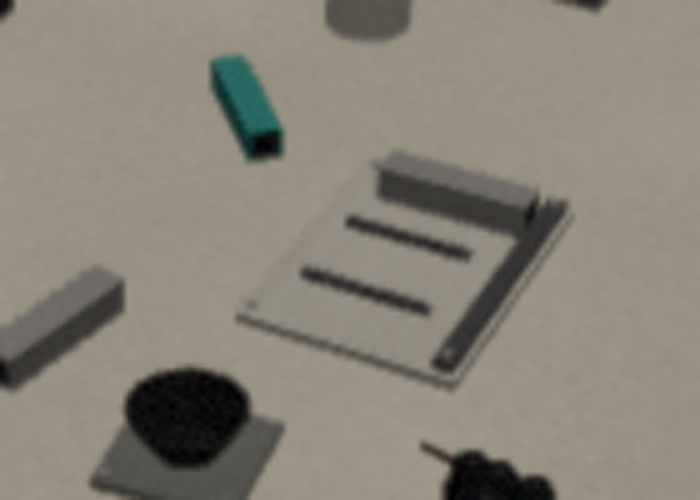

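Run:
```python
from fit import *
I={c:np.load(c+'3.npz')['p'] for c in('scene','top')}
print('B scene',fit(STRUT,(.452,-.029,1.475),{'scene':I['scene']},.08))
up=[q+[0,0,.01] for q in STRUT]
for c in I: 
    r,f=fit(up,(lane(3)[0],lane(3)[1],JY),{c:I[c]},.09); d=np.r_[r[:2],0]-lane(3); print(c,r,f,'rel',d@ex,d@ey,r[2]-JY)
```

```text
B scene (array([ 0.45166699, -0.02671953,  1.48707214]), np.float64(39.386940250447275))
scene [0.63390517 0.26087875 0.05065241] 475.85268380161864 rel 0.012382128991636146 0.0033760674762180268 -0.02484758810872295
top [0.62630682 0.25859298 0.04293016] 213.45702468629312 rel 0.004633009540492163 0.0016699388037367969 -0.032569841610525674
```

```bash
cat >> h.py <<'E'
def pick_strut(x,y,th):
    R=Rt(th-np.pi/2)
    manip.set_gripper(0.68,60)
    manip.move_ptp((x,y,.13),R)
    manip.move_l((x,y,.011),R,.12); st('down')
    manip.set_gripper(0.0,60); st('grip')
    manip.move_l((x,y,.13),R,.2); st('lift')
def place_strut(k):
    R=Rt(JY+np.pi/2)
    manip.move_ptp(lane(k,-.010,-.006,.13),R); manip.move_l(lane(k,-.010,-.006,.03),R,.15); st('above')
    print(guarded((0,0,-1),.009,5,.0015,.03)); st('dn')
    manip.set_gripper(0.62); p=np.array(manip.current_ee_pos()); manip.move_l(p+[0,0,.08],None,.2); st('rel')
E
python3 - <<'E'
from h import *
pick_strut(.452,-.029,1.48)
place_strut(2)
home_push(2)
manip.move_ptp((.40,-.05,.30),Rt(0)); 
for c in('scene','top'):
    a,b=grab(c,c+'4.png'); np.savez(c+'4.npz',p=a,d=b)
st()
E
python3 - <<'E'
import cv2
im=cv2.imread('pics/scene4.png')[130:230,220:360]; cv2.imwrite('pics/s4z.png',cv2.resize(im,None,fx=5,fy=5,interpolation=cv2.INTER_CUBIC))
im=cv2.imread('pics/top4.png')[130:250,140:360]; cv2.imwrite('pics/t4z.png',cv2.resize(im,None,fx=3.6,fy=3.6,interpolation=cv2.INTER_CUBIC))
E
```

```text
down t 29.07 p [ 0.4524 -0.0291  0.0116] F [ 0.2 -0.  -0.6] w 57.9
grip t 29.43 p [ 0.4525 -0.0291  0.0117] F [-1.9 -0.1  9.3] w 28.6
lift t 30.18 p [ 0.4514 -0.0289  0.1292] F [-0.1 -0.1 -1.6] w 28.6
above t 32.23 p [0.6186 0.1751 0.031 ] F [ 0.8  0.7 -1.3] w 28.6
(0.009, array([-0.88902483,  0.09235156,  0.16433323]))
dn t 33.73 p [0.6186 0.175  0.0219] F [-0.1  0.8 -1.1] w 28.6
rel t 34.63 p [0.6184 0.175  0.1018] F [-0.  -0.1 -0.3] w 52.9
y (0.01, array([ -0.17685347, -13.7505956 ,   7.44804844]))
ypush t 39.09 p [0.6175 0.1543 0.0172] F [ -0.3 -14.2   7.6] w 0.3
  contact y rel lane 0.002846498460226535
x (0.015, array([-10.56305356,  -0.55595485,   6.2886152 ]))
xpush t 45.13 p [0.5565 0.1764 0.02  ] F [-11.1  -1.    7. ] w -0.2
  contact x rel -0.00015364185444202705
 t 47.33 p [ 0.4003 -0.0496  0.2993] F [-0.2 -0.5  0.8] w -0.1
```

View pics/s4z.png

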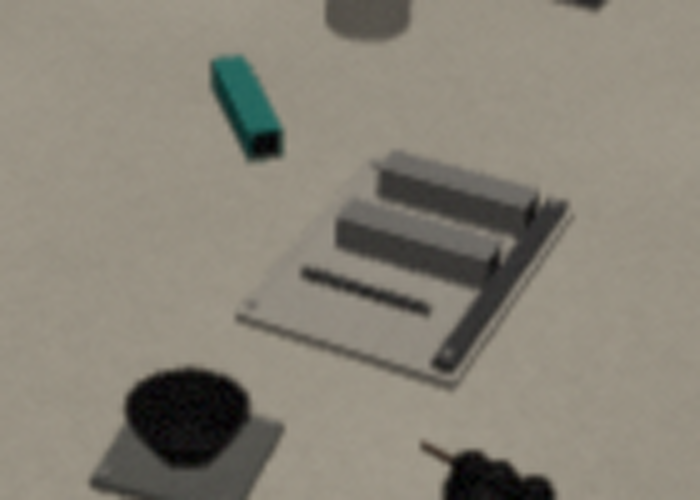

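View pics/t4z.png

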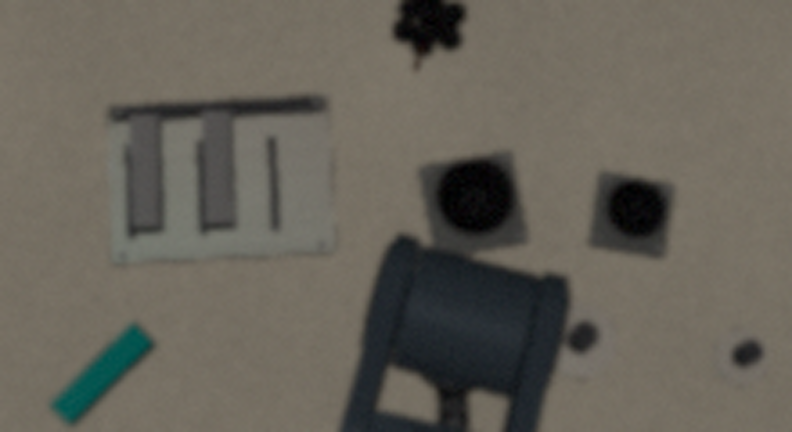

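Both struts look home against fence and stop (scene crop (455,190) and (420,235)). Next is the larger plug, taller and with the wider rim, at top (301,225). I'll confirm which is which by the rim size.

Run:
```python
from fit import *
I={c:np.load(c+'4.npz')['p'] for c in('scene','top')}
for n,P,p in(('big',BIGP,(.4542,-.1912,0)),('small',SMP,(.4423,-.3592,0)),('big model on small',BIGP,(.4423,-.3592,0)),('small model on big',SMP,(.4542,-.1912,0))):
    print(n,fit(P,p,{'scene':I['scene']},.06,False))
J=[np.asarray(q) for q in parts_world(jig(SX),(*JO,JY))]
# joint: jig + strut in lane
for k in (3,2):
  for c in I:
    base=lane(k)
    ro=roi(c,base[0],base[1],.085)
    def f(q):
        S=parts_world([s+[0,0,.01] for s in STRUT],(q[0],q[1],q[2]))
        m=[np.ones((ro[3]-ro[1])*(ro[2]-ro[0]))]
        off=np.r_[q[3:5],0]
        sil=hull_mask(c,S[0],ro)
        others=[hull_mask(c,s,ro) for s in parts_world([s+[0,0,.01] for s in STRUT],(*lane(5-k)[:2]+q[3:5],q[2]))]
        so=others[0]
        for j in J: m.append((hull_mask(c,j+off,ro)*(1-sil)*(1-so)).ravel())
        for s in S: m.append(hull_mask(c,s,ro).ravel())
        for s in others: m.append(s.ravel())
        A=np.stack(m,1); Y=I[c][ro[1]:ro[3],ro[0]:ro[2]].reshape(-1,3).astype(float)
        w,*_=np.linalg.lstsq(A,Y,rcond=None); return ((Y-A@w)**2).mean()
    x0=np.r_[base[:2],JY,0,0]; Sx=np.vstack([x0]+[x0+d for d in np.diag([.004,.004,.04,.003,.003])])
    r=minimize(f,x0,method='Nelder-Mead',options=dict(initial_simplex=Sx,xatol=1e-4,fatol=1e-3,maxiter=600))
    d=np.r_[r.x[:2]-r.x[3:5],0]-base; print(k,c,'rel to jig mm',np.round(1e3*np.array([d@ex,d@ey]),1),'dyaw',round(r.x[2]-JY,3),'jigoff',np.round(1e3*r.x[3:],1),round(r.fun,1))
```

```text
big (array([ 0.45442906, -0.18986202]), np.float64(42.85498608423595))
small (array([ 0.44276594, -0.35828468]), np.float64(65.39324639360218))
big model on small (array([ 0.44945857, -0.36358476]), np.float64(293.2814163369038))
small model on big (array([ 0.45328895, -0.18874805]), np.float64(243.41156505211583))
3 scene rel to jig mm [-2.   1.8] dyaw -0.014 jigoff [1.1 2.8] 60.2
3 top rel to jig mm [0.8 2. ] dyaw -0.008 jigoff [-0.6 -2.4] 11.0
2 scene rel to jig mm [-1.5  1.1] dyaw -0.02 jigoff [0.9 2.4] 71.8
2 top rel to jig mm [-0.1 -0.7] dyaw -0.006 jigoff [-0.8 -1.3] 11.8
```

The size test confirms which plug is which: each model fits its own plug far better (43 vs 243, 65 vs 293). Now the big plug.

```bash
python3 - <<'E'
from h import *
R=Rt(-.14); x,y=.4542,-.1912
manip.set_gripper(0.75,50)
manip.move_ptp((x,y,.16),R); manip.move_l((x,y,.045),R,.1); st('down')
manip.set_gripper(0,50); st('grip')
manip.move_l((x,y,.16),R,.12); st('lift')
c=np.array([.5994,-.0840]); 
manip.move_ptp((*c,.16),R); manip.move_l((*c,.085),R,.1); st('above')
for c_ in('scene','top'):
    a,b=grab(c_,c_+'5.png'); np.savez(c_+'5.npz',p=a,d=b)
E
python3 - <<'E'
import cv2
im=cv2.imread('pics/scene5.png')[140:260,190:330]; cv2.imwrite('pics/s5z.png',cv2.convertScaleAbs(cv2.resize(im,None,fx=5,fy=5,interpolation=cv2.INTER_CUBIC),alpha=1.5))
E
```

```text
down t 50.09 p [ 0.4545 -0.1914  0.0455] F [-0.7 -1.1  0.7] w 63.7
grip t 50.51 p [ 0.4545 -0.1913  0.0454] F [-0.9  0.8  5. ] w 27.0
lift t 51.62 p [ 0.4538 -0.191   0.1593] F [ 0.  -0.6 -3.3] w 26.8
above t 53.27 p [ 0.5998 -0.0842  0.0857] F [ 0.3  0.2 -3. ] w 26.7
```

View pics/s5z.png

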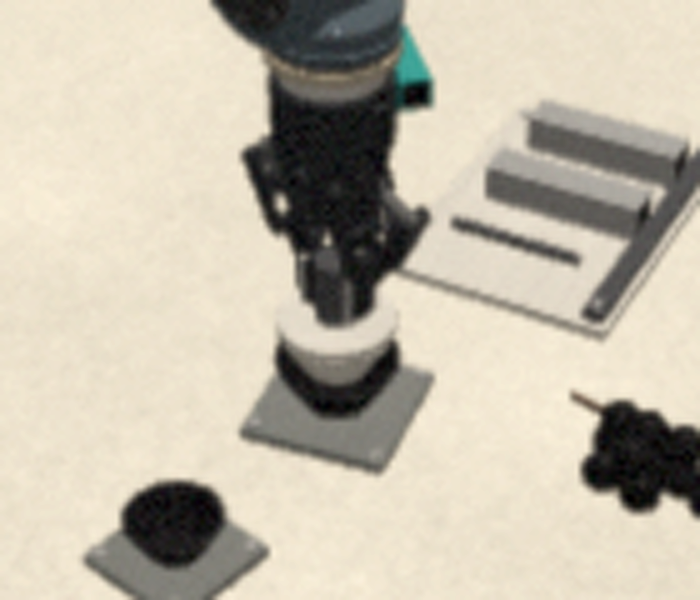

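The plug is held upright in the mouth of its cup (crop (338,340)). Lowering under force guard.

Run:
```python
from h import *
manip.move_l((.5994,-.0840,.072),None,.08); st()
print(guarded((0,0,-1),.0075,5,.001,.03)); st('contact')
manip.set_gripper(.55); manip.dwell(.3); st('released')
manip.set_gripper(0,20); st('regrip')
```

```text
t 53.67 p [ 0.5989 -0.0839  0.0712] F [ 0.7 -0.3 -4.5] w 26.7
(0.006, array([1.95924827, 2.91511392, 8.19506144]))
contact t 55.17 p [ 0.5995 -0.0838  0.0657] F [2.6 2.6 3.7] w 26.5
released t 55.81 p [ 0.5989 -0.0839  0.0652] F [ 0.7 -0.4  1. ] w 46.9
regrip t 56.11 p [ 0.5993 -0.0839  0.0653] F [ 2.6 -1.  -0.7] w 27.6
```

```bash
cat >> h.py <<'E'
def rock(cx,cy,z0,phi,lift,rc,deg=8.5):
    """plug gripped at TCP (cx,cy,z0) seated; rc: centre below TCP"""
    R0=Rt(phi); manip.move_l((cx,cy,z0+lift),R0,.04); st('lifted')
    C=np.array([cx,cy,z0+lift-rc])
    for s in (1,0,-1,0):
        R=Rt(phi,np.deg2rad(deg)*s)
        manip.move_l(C-R[:,0]*rc,R,.02); 
        Ra=manip.current_tcp_rot(); st(f'rock {s} tilt {np.degrees(np.arccos(np.clip(-Ra[2,0],-1,1))):.2f}')
        manip.dwell(.2)
        if s==1: grab('scene',f'rock{int(cy*1e4)}.png')
    manip.move_l((cx,cy,z0+.002),R0,.04); st('lowered')
E
python3 - <<'E'
from h import *
manip.set_gripper(0,60); st('g')
cx,cy=.6000,-.0836
rock(cx,cy,.0653,-.14,.007,.0124)
E
python3 - <<'E'
import cv2
im=cv2.imread('pics/rock-836.png')[140:260,190:330]; cv2.imwrite('pics/s6z.png',cv2.convertScaleAbs(cv2.resize(im,None,fx=5,fy=5,interpolation=cv2.INTER_CUBIC),alpha=1.5))
E
```

```text
g t 56.33 p [ 0.5993 -0.0839  0.0654] F [ 2.7 -0.2 -1.1] w 26.8
lifted t 56.66 p [ 0.5996 -0.0835  0.0723] F [-0.3  0.3 -2.7] w 26.4
rock 1 tilt 8.29 t 56.98 p [ 0.5973 -0.0832  0.0721] F [ 0.1 -0.9 -3.2] w 26.8
rock 0 tilt 0.14 t 57.54 p [ 0.6007 -0.0837  0.0719] F [-0.7  0.2 -4.5] w 26.3
rock -1 tilt 8.32 t 58.05 p [ 0.6021 -0.0839  0.0716] F [-0.1 -0.3 -4.1] w 26.8
rock 0 tilt 0.11 t 58.56 p [ 0.5993 -0.0835  0.0729] F [ 1.2  0.4 -3.5] w 26.8
lowered t 59.03 p [ 0.5999 -0.0836  0.0667] F [-0.1  0.4 -3.4] w 26.3[ WARN:0@0.018] global loadsave.cpp:275 findDecoder imread_('pics/rock-836.png'): can't open/read file: check file path/integrity
Traceback (most recent call last):
TypeError: 'NoneType' object is not subscriptable
```

```bash
ls pics | grep rock
python3 - <<'E'
from h import *
cx,cy=.6000,-.0836
rock(cx,cy,.0653,-.14,.005,.0124,7.8)
print(guarded((0,0,-1),.003,5,.0007,.03)); st('seat')
manip.set_gripper(.55); manip.dwell(.4); st('rel')
manip.move_l((cx,cy,.17),Rt(-.14),.15)
manip.move_ptp((.42,-.30,.25),Rt(-.4)); manip.dwell(.2)
for c_ in('scene','top'):
    a,b=grab(c_,c_+'6.png'); np.savez(c_+'6.npz',p=a,d=b)
st()
E
python3 - <<'E'
import cv2,glob
ims=[]
for f in (glob.glob('pics/rock*.png')[-1],'pics/scene6.png'):
    im=cv2.imread(f)[140:260,210:290]; ims.append(cv2.convertScaleAbs(cv2.resize(im,None,fx=5,fy=5,interpolation=cv2.INTER_CUBIC),alpha=1.5))
import numpy as np
cv2.imwrite('pics/s6z.png',np.hstack(ims))
E
```

```text
rock-835.png
lifted t 59.28 p [ 0.6002 -0.0836  0.0707] F [ 0.2  0.  -4. ] w 26.1
rock 1 tilt 7.74 t 59.58 p [ 0.5978 -0.0833  0.0704] F [ 0.3 -0.7 -3.1] w 26.6
rock 0 tilt 0.16 t 60.13 p [ 0.6008 -0.0837  0.0699] F [-0.4 -0.3 -4.2] w 26.4
rock -1 tilt 7.68 t 60.63 p [ 0.6019 -0.0838  0.0697] F [-0.3 -1.  -3.5] w 26.7
rock 0 tilt 0.13 t 61.13 p [ 0.5992 -0.0835  0.0708] F [ 0.1 -0.8 -3.2] w 26.6
lowered t 61.58 p [ 0.5999 -0.0836  0.0669] F [-1.4 -0.8 -3.9] w 26.5
(0.0014, array([-0.15517475, -0.35027108,  5.13020333]))
seat t 62.08 p [ 0.5999 -0.0837  0.0657] F [-1.5 -1.1  1.2] w 26.6
rel t 62.82 p [ 0.5999 -0.0836  0.0655] F [1.  0.  0.8] w 46.6
 t 65.09 p [ 0.4204 -0.2996  0.2498] F [-0.4 -0.2 -0.5] w 46.6
```

View pics/s6z.png

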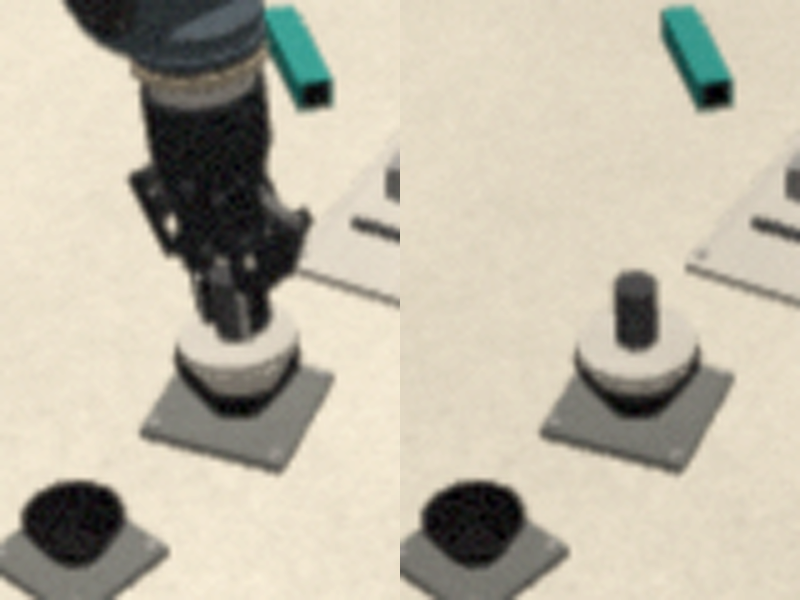

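Run:
```python
from fit import *
I={c:np.load(c+'6.npz')['p'] for c in('scene','top')}
def at(P,z): return [q+[0,0,z] for q in P]
for z in (.016,.018,.020,.022,.024,.028):
    print(z,[(c,np.round(r[0],4),round(r[1],1)) for c in I for r in [fit(at(BIGP,z)[1:],(.5994,-.084,0),{c:I[c]},.06,False)]])
for c in I: print(c,fit(SMP,(.4423,-.3592,0),{c:I[c]},.05,False))
```

```text
0.016 [('scene', array([ 0.5944, -0.0749]), np.float64(985.8)), ('top', array([ 0.6006, -0.0853]), np.float64(310.1))]
0.018 [('scene', array([ 0.5958, -0.0769]), np.float64(1004.3)), ('top', array([ 0.6002, -0.0852]), np.float64(313.2))]
0.02 [('scene', array([ 0.5971, -0.079 ]), np.float64(888.5)), ('top', array([ 0.5997, -0.0851]), np.float64(317.9))]
0.022 [('scene', array([ 0.5984, -0.081 ]), np.float64(896.6)), ('top', array([ 0.5993, -0.0849]), np.float64(320.8))]
0.024 [('scene', array([ 0.5996, -0.0829]), np.float64(766.6)), ('top', array([ 0.5988, -0.0848]), np.float64(322.0))]
0.028 [('scene', array([ 0.6023, -0.0869]), np.float64(667.7)), ('top', array([ 0.5981, -0.0847]), np.float64(339.2))]
scene (array([ 0.44294809, -0.35852601]), np.float64(75.7896243093573))
top (array([ 0.44949492, -0.33546553]), np.float64(50.53055176570307))
```

```bash
cat >> h.py <<'E'
def planefit(c,d,cx,cy,r0,r1,zexp):
    P=cloud(c,d); r=np.hypot(P[...,0]-cx,P[...,1]-cy); m=(d>0)&(r>r0)&(r<r1)&(abs(P[...,2]-zexp)<.012)
    q=P[m]; z=np.median(q[:,2])
    A=np.c_[q[:,0]-cx,q[:,1]-cy,np.ones(len(q))]; s=np.linalg.lstsq(A,q[:,2],rcond=None)[0]
    return len(q),round(float(z),4),'tilt deg',np.round(np.degrees(s[:2]),1)
E
python3 - <<'E'
from h import *
for c in('scene','top'):
    d=np.load(c+'6.npz')['d']; d0=np.load(c+'0.npz')['d']; o=(.0009,.0012) if c=='scene' else (-.0009,-.0013)
    print(c,'rim home?',planefit(c,d,.5994+o[0],-.084+o[1],.018,.034,.06),'stem',planefit(c,d,.5994+o[0],-.084+o[1],0,.009,.105))
    print('  ref on bench rim',planefit(c,d0,.4542+o[0],-.1912+o[1],.018,.034,.04),planefit(c,d0,.4542+o[0],-.1912+o[1],0,.009,.085))
E
```

```text
scene rim home? (140, 0.0606, 'tilt deg', array([0.4, 0.3])) stem (17, 0.105, 'tilt deg', array([-1.1,  8.7]))
  ref on bench rim (136, 0.0399, 'tilt deg', array([-0.6, -0.2])) (17, 0.0852, 'tilt deg', array([-4.1,  7. ]))
top rim home? (183, 0.0591, 'tilt deg', array([0.3, 1.2])) stem (18, 0.1039, 'tilt deg', array([ 9. , -7.5]))
  ref on bench rim (181, 0.039, 'tilt deg', array([-0.5,  1.3])) (21, 0.0832, 'tilt deg', array([-0.2, -2.8]))
```

The large plug is home: its rim rose 20–20.7 mm from its bench height and is level. The 8° rock met no contact. Now the small plug.

```bash
python3 - <<'E'
from h import *
phi=-.45; R=Rt(phi); x,y=.4423,-.3592
manip.set_gripper(0.7,50)
manip.move_ptp((x,y,.16),R); manip.move_l((x,y,.036),R,.1); st('down')
manip.set_gripper(0,50); st('grip')
manip.move_l((x,y,.16),R,.12); st('lift')
c=(.5922,-.2497)
manip.move_ptp((*c,.16),R); manip.move_l((*c,.073),R,.1); st('above')
a,b=grab('scene','scene7.png')
E
python3 - <<'E'
import cv2
im=cv2.imread('pics/scene7.png')[170:280,160:300]; cv2.imwrite('pics/s7z.png',cv2.convertScaleAbs(cv2.resize(im,None,fx=5,fy=5,interpolation=cv2.INTER_CUBIC),alpha=1.5))
E
```

```text
down t 67.28 p [ 0.4426 -0.3594  0.0366] F [-0.  -0.2  0.3] w 59.4
grip t 67.7 p [ 0.4424 -0.3593  0.0364] F [-1.   1.7  5.8] w 23.1
lift t 68.88 p [ 0.442  -0.3589  0.1592] F [-0.2  0.2 -2.6] w 22.7
above t 70.67 p [ 0.5926 -0.2499  0.0737] F [-0.8 -0.8 -1.7] w 22.6
```

View pics/s7z.png

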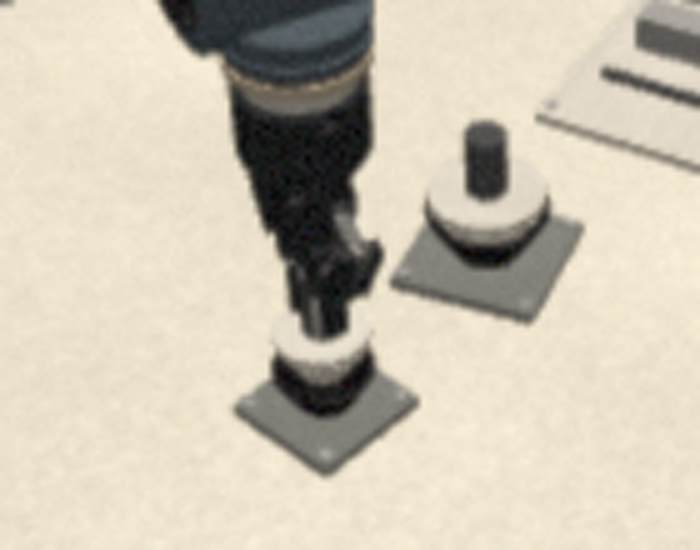

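The small plug sits upright in the mouth of its cup (crop (323,345)). Lower it, let it go, and regrip.

Run:
```python
from h import *
manip.move_l((.5922,-.2497,.061),None,.08); st()
print(guarded((0,0,-1),.0055,4.5,.0008,.03)); st('contact')
manip.set_gripper(.5); manip.dwell(.4); st('released')
for c in('scene','top'):
    a,b=grab(c); o=(.0009,.0012) if c=='scene' else (-.0009,-.0013)
    print(c,planefit(c,b,.5917+o[0],-.25+o[1],.015,.026,.051))
manip.set_gripper(0,20); st('regrip')
```

```text
t 71.02 p [ 0.5918 -0.2495  0.0603] F [-0.3 -0.5 -2.1] w 22.5
(0.004, array([ 1.22574379, -3.74897486,  7.25875691]))
contact t 72.27 p [ 0.5923 -0.25    0.0569] F [ 0.9 -4.2  5.2] w 23.2
released t 72.99 p [ 0.5918 -0.2494  0.0562] F [-0.1 -0.5 -1.1] w 42.6
scene (58, 0.0511, 'tilt deg', array([-0.8,  2.7]))
top (0, nan, 'tilt deg', array([0., 0.]))
regrip t 73.38 p [ 0.5921 -0.2496  0.0564] F [ 1.  -0.9 -1. ] w 23.7
  return _methods._mean(a, axis=axis, dtype=dtype,
  ret = ret.dtype.type(ret / rcount)
```

```bash
python3 - <<'E'
from h import *
manip.set_gripper(0,60); st('g')
cx,cy=.5923,-.2501; phi=-.45
rock(cx,cy,.0563,phi,.006,.0113,8.5)
print(guarded((0,0,-1),.003,4.5,.0007,.03)); st('seat')
manip.set_gripper(.5); manip.dwell(.4); st('rel')
manip.move_l((cx,cy,.17),Rt(phi),.15)
manip.move_ptp((.36,-.05,.30),Rt(0)); manip.dwell(.2)
for c in('scene','top'):
    a,d=grab(c,c+'8.png'); np.savez(c+'8.npz',p=a,d=d); o=(.0009,.0012) if c=='scene' else (-.0009,-.0013)
    print(c,'small',planefit(c,d,.5917+o[0],-.25+o[1],.015,.026,.051),'big',planefit(c,d,.5994+o[0],-.084+o[1],.018,.034,.06))
st()
E
python3 - <<'E'
import cv2,numpy as np
im=cv2.imread('pics/scene8.png')[130:270,150:350]; a=cv2.convertScaleAbs(cv2.resize(im,None,fx=3.9,fy=3.9,interpolation=cv2.INTER_CUBIC),alpha=1.5)
cv2.imwrite('pics/s8z.png',a)
im=cv2.imread('pics/top8.png')[130:250,140:360]; cv2.imwrite('pics/t8z.png',cv2.convertScaleAbs(cv2.resize(im,None,fx=3.6,fy=3.6,interpolation=cv2.INTER_CUBIC),alpha=1.5))
E
```

```text
g t 73.6 p [ 0.5921 -0.2496  0.0564] F [ 2.1 -0.7 -0.1] w 22.6
lifted t 73.9 p [ 0.5921 -0.25    0.0624] F [-1.  -0.1 -1.5] w 22.3
rock 1 tilt 8.31 t 74.22 p [ 0.5902 -0.249   0.0622] F [-0.   0.5 -0.9] w 22.6
rock 0 tilt 0.12 t 74.8 p [ 0.5928 -0.2504  0.0618] F [ 0.2 -0.4 -2.4] w 22.8
rock -1 tilt 8.34 t 75.32 p [ 0.594  -0.2509  0.0616] F [-0.   0.3 -1.3] w 22.7
rock 0 tilt 0.10 t 75.83 p [ 0.5917 -0.2498  0.063 ] F [ 0.2 -0.3 -2.2] w 22.8
lowered t 76.28 p [ 0.5922 -0.25    0.0577] F [ 0.3 -0.5 -2.2] w 22.7
(0.0021, array([-2.50954014,  3.35399629,  8.24644838]))
seat t 77.03 p [ 0.5924 -0.2499  0.0563] F [-2.2  2.9  6.1] w 22.6
rel t 77.77 p [ 0.5922 -0.25    0.0556] F [ 0.1 -0.3  0.1] w 42.2
scene small (94, 0.0511, 'tilt deg', array([ 1.6, -1.1])) big (136, 0.0605, 'tilt deg', array([0.7, 0.9]))
top small (85, 0.0501, 'tilt deg', array([-2.3,  1.1])) big (184, 0.0589, 'tilt deg', array([ 0.6, -0.8]))
 t 80.24 p [ 0.3602 -0.0502  0.2998] F [-0.1 -0.2  0.3] w 42.1
```

View pics/s8z.png

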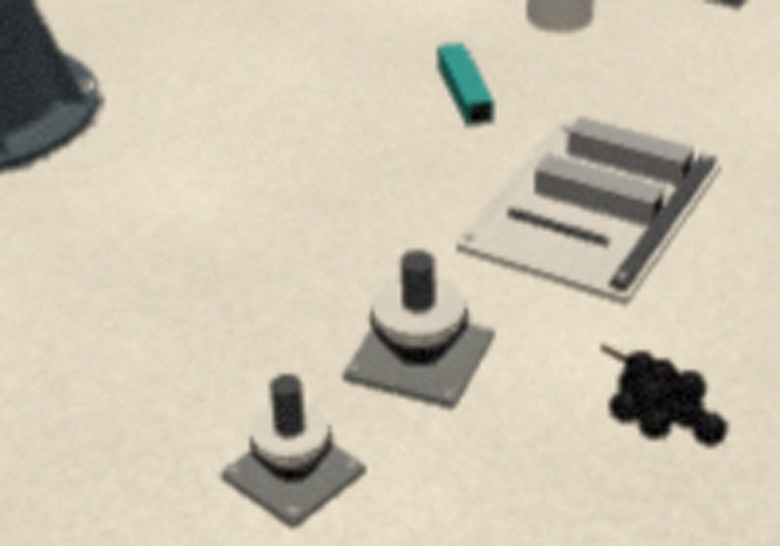

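View pics/t8z.png

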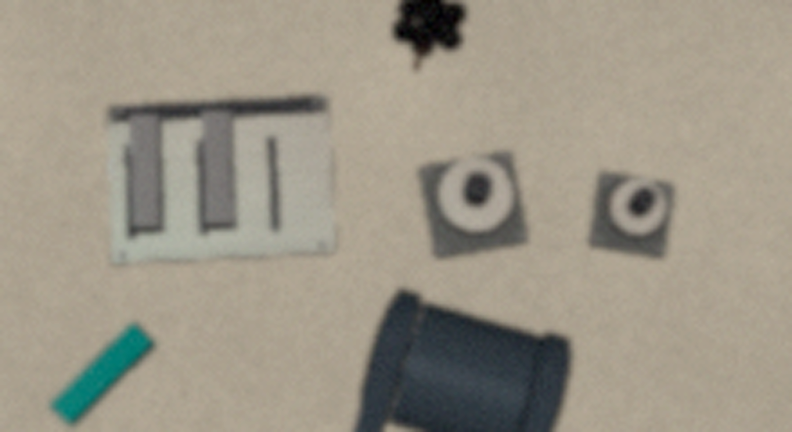

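Both plugs are home and level. There's plenty of time, so I'll push both struts once more: x first, then y near each end of the fence.

```bash
python3 - <<'E'
from h import *
R=Rt(JY+np.pi/2); manip.set_gripper(0,40); z=.017
for k in (3,2):
    q=lane(k,-.101); manip.move_ptp(q+[0,0,.08],R); manip.move_l(q+[0,0,.02],R,.15)
    manip.move_l(lane(k,-.071-.004,0,.02),R,.06)
    print('x',guarded(ex,.010,8,.001,.03)); p=np.array(manip.current_ee_pos()); print(k,'x rel',(p-lane(k))@ex+.071)
    manip.move_l(p-ex*.012,R,.1); manip.move_l(np.r_[(p-ex*.012)[:2],.08],R,.2)
    for dx in (-.04,.02,-.012):
        q=lane(k,dx,-.015-HW-.018)
        if dx==-.04: manip.move_ptp(q+[0,0,.08],R)
        manip.move_l(q+[0,0,z],R,.15); manip.move_l(lane(k,dx,-.015-HW-.001,z),R,.08)
        print('y',dx,guarded(ey,.008,7,.0007,.03)); p=np.array(manip.current_ee_pos()); print(k,dx,'y rel',(p-lane(k))@ey+.015+HW)
        manip.move_l(p-ey*.016,R,.1)
    p=p-ey*.016; manip.move_l(np.r_[p[:2],.1],R,.2); st()
manip.move_ptp((.36,-.05,.30),Rt(0)); manip.dwell(.2)
for c in('scene','top'):
    a,d=grab(c,c+'9.png'); np.savez(c+'9.npz',p=a,d=d)
    for n in("grapes","mug","driver","strut1"): print(c,n,[(np.round(r["at"],3).tolist(),round(r["confidence"],2)) for r in manip.look_for(c,n)])
st()
E
python3 - <<'E'
import cv2,numpy as np
im=cv2.imread('pics/scene9.png')[145:215,260:345]; a=cv2.convertScaleAbs(cv2.resize(im,None,fx=4.6,fy=4.6,interpolation=cv2.INTER_CUBIC),alpha=1.5)
im=cv2.imread('pics/top9.png')[145:215,160:245]; b=cv2.convertScaleAbs(cv2.resize(im,None,fx=4.6,fy=4.6,interpolation=cv2.INTER_CUBIC),alpha=1.5)
cv2.imwrite('pics/s9z.png',np.hstack([a,b]))
E
```

```text
x (0.006, array([-10.81002932,   0.43694416,   7.6701694 ]))
3 x rel -5.810876701810297e-05
y -0.04 (0.0035, array([-0.9711173 , -7.82273886,  3.16414514]))
3 -0.04 y rel 0.002490727360625994
y 0.02 (0.0042, array([-1.13397269, -8.26534942,  4.99191646]))
3 0.02 y rel 0.0024571965686298585
y -0.012 (0.0042, array([-2.17159025, -9.21176279,  3.19753824]))
3 -0.012 y rel 0.0025428499377009948
 t 94.31 p [0.6124 0.2127 0.0991] F [ 0.2 -0.2 -0.8] w -0.2
x (0.005, array([-11.21268285,   0.15020361,   6.76294144]))
2 x rel -0.0006245065642350861
y -0.04 (0.0035, array([-0.70421641, -7.53172433,  4.29846451]))
2 -0.04 y rel 0.002546272139418883
y 0.02 (0.0042, array([-1.30105847, -8.7029481 ,  5.13370839]))
2 0.02 y rel 0.0025436869886124643
y -0.012 (0.0049, array([ -2.46466106, -11.77962817,   6.42537412]))
2 -0.012 y rel 0.0027032135880145653
 t 106.87 p [0.618  0.1383 0.0991] F [ 0.4 -0.5 -1. ] w 0.1
scene grapes [([0.804, -0.049, 0.03], 0.57)]
scene mug [([0.424, 0.469, 0.06], 0.83), ([0.611, -0.27, 0.009], 0.68)]
scene driver [([0.425, -0.516, 0.022], 0.94)]
scene strut1 [([0.628, 0.245, 0.031], 0.82), ([0.637, 0.167, 0.034], 0.72), ([0.425, 0.274, 0.028], 0.63)]
top grapes [([0.795, -0.033, 0.028], 0.67)]
top mug [([0.41, 0.506, 0.042], 0.55)]
top driver [([0.573, -0.071, 0.011], 0.57), ([0.416, -0.515, 0.022], 0.54), ([0.575, -0.237, 0.007], 0.48), ([0.621, 0.156, 0.007], 0.25)]
top strut1 [([0.626, 0.182, 0.041], 0.86), ([0.414, 0.293, 0.031], 0.74), ([0.618, 0.255, 0.042], 0.66)]
 t 108.97 p [ 0.36 -0.05  0.3 ] F [0.1 0.4 1.3] w -0.0
```

View pics/s9z.png

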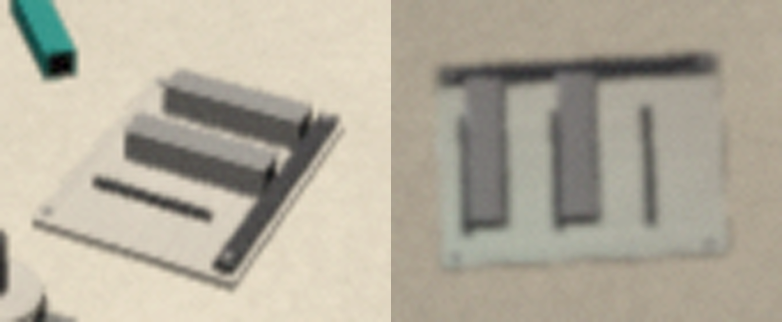

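View pics/scene9.png

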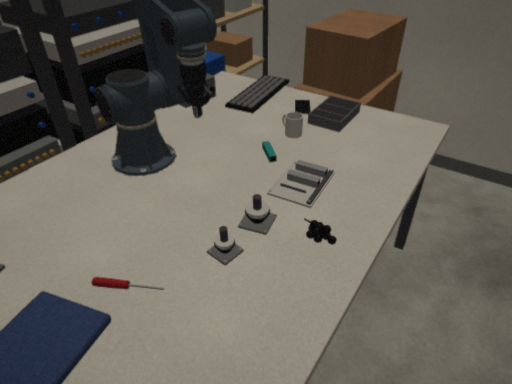

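View pics/top9.png

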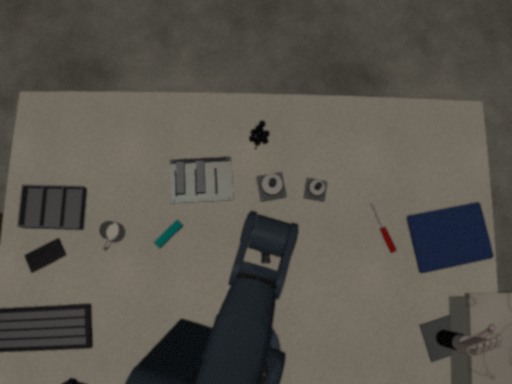

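Run:
```python
from h import *
manip.sign_off()
```

```text
the job is handed in; nothing more can be done
```

The job is done and handed in at about 109 s of the 210 s allowed. No verdict is reported on hand-in.

- **Struts:** Two were on the bench. No third one turned up in the pictures taken with the arm in different places. They are in lanes 3 and 2, pushed home twice with force-guarded pushes. On the last pass each strut was firm against the end stop (about 11 N). It was firm against the side fence (7–12 N) at three points along its length, which agreed within 0.2 mm.
- **Large plug:** It was seated, let go, regripped, and rocked to about ±8.3°, then about ±7.7° at a lower lift. The wrist force showed only the plug's weight, so it moved freely. After release its rim was level and 20–20.7 mm above its height on the bench, against the 20 mm expected.
- **Small plug:** Done after the large one, in the same way, with a rock of about ±8.3°. After release its rim measured 50–51 mm high against 51 mm expected, and level within the noise.
- **Left alone:** The grapes, mug, screwdriver and turquoise look-alike show within 4 mm of where they were at the start.

**Checks that disagreed:**
- The two cameras differ by 2–5 mm, so I used their mean and relied on contact and force for the final fit.
- My picture fit of the struts in the jig, made before the last pushes, was off by up to 2 mm and 0.02 rad.
- The fence contacts came 2.5 mm beyond my estimate in both lanes, probably because I assumed the wrong thickness for the closed fingers.
- My picture fit of the seated large plug failed, so its height comes from the depth readings.
- My first attempt to check the small plug from the top camera failed because the arm blocked it; a later one worked.

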